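# Latch the leak-test cell shut

## Robot

A 6-joint arm with a two-finger parallel gripper is mounted at the origin on a cart in front of the work surface, level with it; the furniture and walls round the work are solid. World frame = base frame: x ahead of the robot, y to its left, z up, the work surface at z = 0. Lengths are in m, angles in rad, forces in N, time in s.
With the tool pointing down it reaches from about 0.25 to 0.725 m from the base axis. Payload 4 kg.
Tool frame: the origin (TCP) lies at the very end of the fingers, on their centre line; the grasp point (between the pads) lies 19 mm behind it; x points along the fingers, z is the direction in which the jaws open and shut, and the axes are right-handed (so a half turn about x gives the same grasp; the last joint's range is limited). The gripper opens to 85 mm and grips with 20 to 120 N. Pads are 22 mm wide; open, the fingers measure 114 mm over their backs; the gripper's body (76 mm by 85 mm) begins 54 mm behind the grasp point. The pads swing forward as they close: fully open they stand 13 mm farther back than shut.
Start: joints at [1.114, 0.241, 0.005, 1.335, 0, 1.571], TCP at [0.221, 0.449, 0.231] pointing down, gripper open.
Joint ranges: [-2.72, 2.72], [-1.05, 1.87], [-1.09, 1.28], [-1.99, 2.15], [-1.42, 1.44], [-3.14, 3.14]. Speed limits (rad/s): [2.79, 2.79, 3.14, 3.14, 3.14, 3.14].

## Interface

Orientations are given as a unit quaternion [x, y, z, w].
In Python, from workcell import bot gives the robot as it stands.
- The arm moves only by the tool step_arm, never from a script. Its argument "series" is a list of rows, each an object of numbers: "x", "y", "z": the shift along the world's x, y, z in cm; "twist": the turn about the world's z in degrees; "jaw": the finger opening in cm, from 0 to 8.54. In form: [{"x": .., "y": .., "z": .., "twist": .., "jaw": ..}, ...]. A call has 1 to 10 rows; each row is the pose to reach, as a shift and turn from the pose measured when the call began; what a row does not reach only later rows make up. A row lasts 1/12 s, in which the tool goes at most 41.7 mm and 7.16 degrees, less where a joint would pass 70% of its speed; a pose out of reach is approached as far as the arm can. A call with a gripper value outside its range is refused whole. The fingers move at their own pace and stop on an object; the grip force is fixed at half the most. Time passes only in rows, so rows that repeat a pose let the fingers close. It gives the time, the measured TCP pose, the force and the opening at its end, in the units of the state.
- bot.get_obs(): the state, without advancing time (a new reading comes with each control period).
- bot.camera(name): name is "side" or "top" or "wrist"; returns (picture, depth): 420x560x3 uint8, red, green, blue; 420x560 float32, m along the optical axis (not along the pixel's ray), 0 where there is no reading.
- bot.camera_info(name): a dict with "camera_matrix" (3x3 intrinsics, pixels), "R" (3x3) and "t" (3): a world point X has camera coordinates R X + t; the wrist camera has in their place "mount" (4x4, takes a point from camera to tool coordinates, whose origin is the TCP and whose axes are the tool frame's). Camera axes: x right, y down, z forward; pixel columns grow to the right and rows downward; lengths in m; the calibration is good to about 2 mm. The wrist camera is an equidistant fisheye: a pixel r from the principal point sees the ray r / f radians off the axis. A picture is of the moment at which its call begins: read the wrist's pose just before it. camera_info takes no time and is no camera call.
- bot.job_done(): hands the job in, once; it reports no verdict.
The state is a dict: "clock": time; "joint_pos": joint angles; "joint_vel": joint speeds; "tau": joint torques, N m; "eef_pos": TCP position; "tool_rot": TCP orientation; "ft_force": force on the tool from outside, world axes, zero at the start; "ft_torque": the same for the moment, N m; "grip_width": finger opening in m.
Only numpy, scipy, OpenCV 4.12 (cv2) and the standard library are available. Lean on these libraries where they do the work, as an engineer would, in place of code of your own. Each camera call takes 0.05 s, during which the arm holds its last target.

## Task

Close the leak-test cell with its draw latch: throw the red-handled lever over towards the loose end cap so that the wire loop drops behind the hook on the cap, then press the lever back and down until it lies flat and stays there, with the loop holding the cap drawn up against the cell. Leave the vials, the gauge and the wash bottle where they stand.

Things in the scene. Friction and masses are not known exactly. Their poses are not given: they have to be found in the camera images.
- test_cell: fixed leak-test cell: a grey box on a dark steel foot plate (200 x 92 x 8 mm), with an aluminium end cap at its +x end and a steel draw latch on its top deck. Origin on the worktop in the plane of symmetry, z up. In its frame: grey box x -110 to 32, y -35 to 35 mm, deck at z 50; brass port at the -x end reaches x -132. +x points from the latch lever to the cap and its hook.
- end_cap (a joint): slide of the aluminium end cap (36 x 70 x 40 mm, deck also at z 50 mm) along the cell's x, m: 0.006 = open as found (6 mm stop), 0 = drawn up to the cell. An inner spring pushes it open with 12 N at 0.006 and 24 N at 0. It is drawn shut by the loop pulling on its hook.
- latch_lever (a joint): hinge of the latch lever, rad: 0 = lying flat, handle to the cell's -x; 1.57 = upright; 2.14 = its stop, leaning 33 degrees towards the cap. Stays where it is left (friction 0.06 N m); starts leaning back from upright. With the loop hooked it takes up to about 6 N on the red pad to press it down; below its dead centre at about 0.28 the pull of the loop holds it flat
- lever_pivot (a point): the lever's hinge axis (parallel to the cell's y) at x -10, y 0, z 72 mm of the cell
- lever_pad (a point): middle of the upper (when upright: cap-side) face of the handle's red pad: with the lever flat, 80 mm to the cell's -x of the hinge and 5 mm below it; turns with the lever. The pad is 30 mm wide (along the cell's y), 6 mm thick and covers 57 to 97 mm from the hinge
- latch_loop (a joint): hinge of the wire loop on the lever, rad: 3.2 = folded back along the handle, bar in front of the red pad, as found; 0 = stretched to the cap with the lever flat. It swings freely and falls by its weight: with the lever at 1.9 or more it tips over and drops behind the hook; with the lever upright it would land on top of the hook
- loop_bar (a point): middle of the loop's cross bar (wire 4 mm thick, bar 34 mm long along the cell's y). The loop is 78 mm long from its pin, which sits on the lever 16 mm from the hinge towards the handle and 2 mm below it
- keeper_pocket (a point): where the bar's centre sits when hooked and tight: x 52, y 0, z 62 mm of the cell with the cap shut (x 58 open); moves with the cap, axes as the cell's. The steel hook, 22 mm wide, 18 mm tall, stands on its cell side; its lip overhangs the pocket by 3 mm, underside 2 mm above this point. The bar drops in beyond the lip to the deck, 10 mm below
- vial_red: standing vial with a red cap, 23 x 23 x 52 mm, origin under its base; leave alone
- vial_blue: standing vial with a blue cap, 23 x 23 x 52 mm, origin under its base; leave alone
- gauge: spare pressure gauge lying face up, 75 x 58 x 30 mm, origin underneath; leave alone
- wash: standing white wash bottle with a red top, 64 x 87 x 186 mm, origin under its base; leave alone

How it is judged:
By the outcome, as a careful person would: the job done as asked, in the order asked, and still so for the second after the job is handed in, with the robot touching nothing.
It also fails if it takes over 48 s, if anything falls off the work surface, if the arm or the gripper's body presses on something with over 40 N, if the wrist force passes 120 N, or if a joint passes its speed limit or range.

## Working session

There is one attempt and no reset: what is moved stays moved. The work goes in short steps, Python scripts to look and compute and a tool call to move; the robot and the scene stay as the last step left them, time stands still between calls to the robot, and variables do not carry over. Pictures are saved under pics/ and viewed, and the job is handed in when it is done.

Besides the shell and the picture viewer there is one more tool, called in YAML: its name, and indented under it one key for each argument. step_arm: Moves the arm, as the interface text tells. Its arguments: {"type":"object","properties":{"series":{"type":"array","items":{"type":"object","properties":{"x":{"type":"number"},"y":{"type":"number"},"z":{"type":"number"},"twist":{"type":"number"},"jaw":{"type":"number"}}}}},"required":["series"]}

```bash
mkdir -p pics; ls; python3 - <<'E'
from workcell import bot
import cv2,numpy as np
o=bot.get_obs();print({k:np.round(v,4).tolist() for k,v in o.items()})
for n in("side","top"):
    p,d=bot.camera(n);cv2.imwrite(f"pics/{n}0.png",p[:,:,::-1]);np.savez(f"{n}0.npz",p=p,d=d)
    i=bot.camera_info(n);print(n,{k:np.round(v,4).tolist() if not isinstance(v,str) else v for k,v in i.items()})
print(bot.camera_info("wrist"))
E
```

```text
pics
{'clock': 0.0, 'joint_pos': [1.114, 0.2414, 0.0037, 1.3352, -0.0, 1.5708], 'joint_vel': [-0.0007, -0.0005, 0.0012, 0.0002, 0.0016, -0.0016], 'tau': [-0.0005, -37.2319, 25.2407, 0.0169, 0.0001, 0.0], 'eef_pos': [0.2203, 0.4482, 0.2304], 'tool_rot': [-0.3742, 0.6009, 0.3734, 0.5996], 'ft_force': [-0.3402, -0.0342, -0.0198], 'ft_torque': [-0.0027, 0.0057, -0.067], 'grip_width': 0.0855}
side {'camera_matrix': [[469.2614, 0.0, 275.6727], [0.0, 469.2614, 210.5864], [0.0, 0.0, 1.0]], 'R': [[-0.9998, -0.0177, -0.0062], [-0.0027, 0.4611, -0.8873], [0.0186, -0.8871, -0.4611]], 't': [0.5946, 0.1341, 1.193]}
top {'camera_matrix': [[433.0118, 0.0, 272.1325], [0.0, 433.0118, 204.4904], [0.0, 0.0, 1.0]], 'R': [[-0.0182, -0.9996, 0.0201], [-0.9987, 0.0172, -0.0487], [0.0483, -0.0209, -0.9986]], 't': [-0.1498, 0.5748, 1.2229]}
{'camera_matrix': array([[325.1922621 ,   0.        , 275.73512313],
       [  0.        , 325.1922621 , 212.20612087],
       [  0.        ,   0.        ,   1.        ]]), 'mount': array([[ 1.07018503e-03, -2.91920239e-01,  9.56442068e-01,
        -1.42728196e-01],
       [ 1.58108521e-04, -9.56442554e-01, -2.91920565e-01,
         7.30898164e-02],
       [ 9.99999415e-01,  4.63630659e-04, -9.77415428e-04,
        -3.57683063e-04],
       [ 0.00000000e+00,  0.00000000e+00,  0.00000000e+00,
         1.00000000e+00]])}
```

View pics/side0.png

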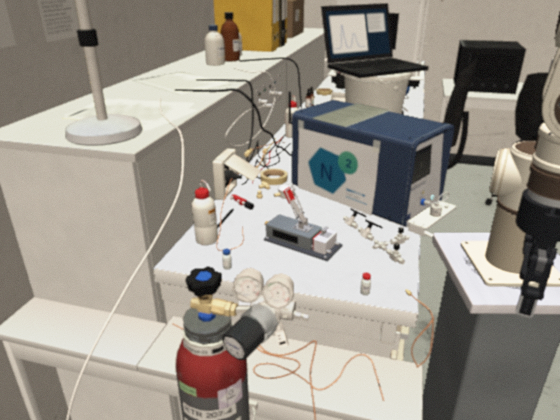

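View pics/top0.png

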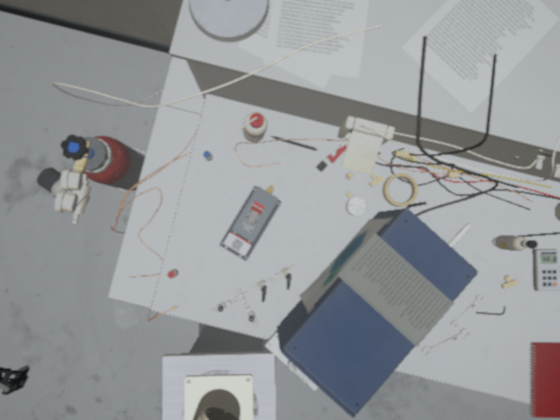

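```bash
cat > h.py <<'E'
import numpy as np,cv2
from workcell import bot
def ray2w(name,u,v,d=None,z=None):
    i=bot.camera_info(name);K=i["camera_matrix"];R=np.array(i["R"]);t=np.array(i["t"])
    r=np.array([(u-K[0][2])/K[0][0],(v-K[1][2])/K[1][1],1.0])
    C=-R.T@t; w=R.T@r
    s=d if d is not None else (z-C[2])/w[2]
    return C+s*w
def w2p(name,X):
    i=bot.camera_info(name);K=np.array(i["camera_matrix"]);c=np.array(i["R"])@X+np.array(i["t"]);p=K@c;return p[:2]/p[2]
def crop(p,fn,x0,y0,x1,y1,s):
    c=cv2.resize(p[y0:y1,x0:x1,::-1],None,fx=s,fy=s,interpolation=cv2.INTER_CUBIC);cv2.imwrite(fn,c)
E
python3 - <<'E'
from h import *
a=np.load("side0.npz");crop(a['p'],"pics/s1.png",250,170,360,270,7)
b=np.load("top0.npz");crop(b['p'],"pics/t1.png",205,170,295,270,6)
E
```

```text
(no output)
```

View pics/s1.png

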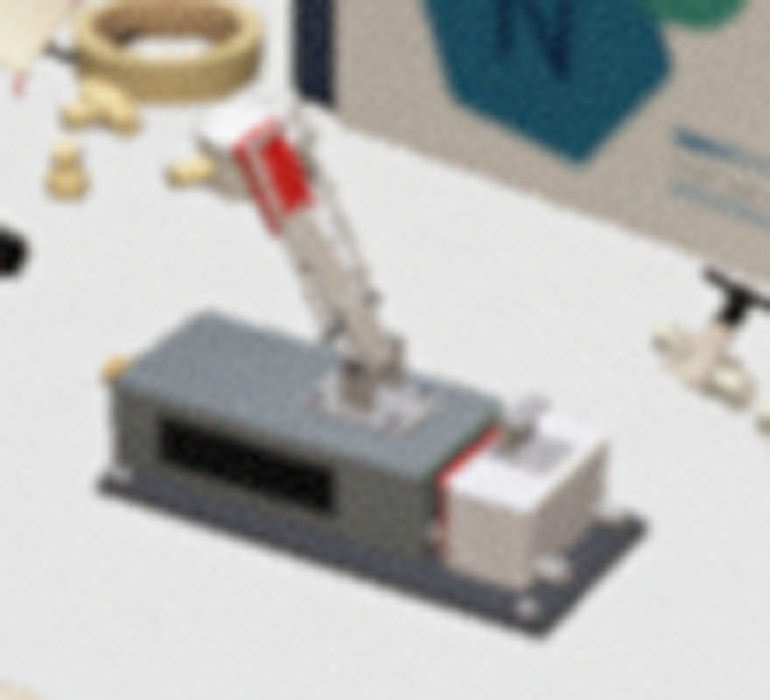

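View pics/t1.png

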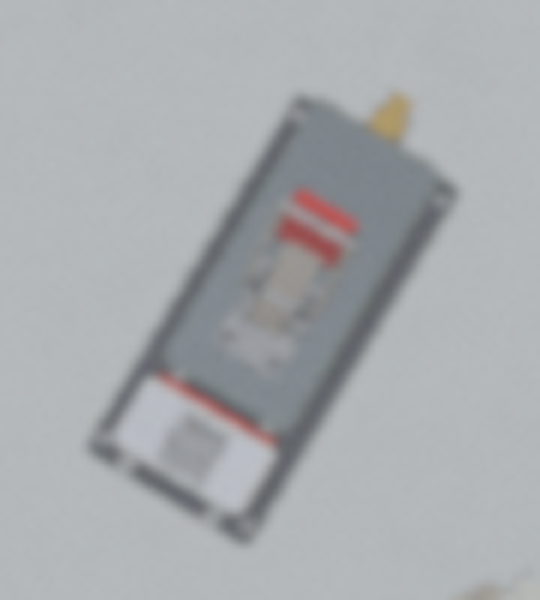

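```bash
python3 - <<'E'
from h import *
f=lambda u,v:(205+(u+.5)/6-.5,170+(v+.5)/6-.5)
c=[ray2w("top",*f(*q),z=.008) for q in((300,95),(458,190),(248,545),(88,450))]
print(np.round(c,4))
for i in range(4):print(np.linalg.norm(c[i]-c[(i+1)%4]))
C=np.mean(c,0);print("ctr",C)
ax=((c[2]-c[1])+(c[3]-c[0]))[:2];yaw=np.arctan2(ax[1],ax[0]);print("yaw",np.degrees(yaw))
# cap far corners deck z=.05: (120,432)->left ; 
Rz=np.array([[np.cos(yaw),-np.sin(yaw)],[np.sin(yaw),np.cos(yaw)]])
for nm,q,z in [("cap near L",(160,376),.05),("cap near R",(275,440),.05),("cap far L",(118,435),.05),("cap far R",(235,510),.05),("box far -x R",(447,175),.05),("box -x L",(315,97),.05),("port tip",(400,95),.03)]:
    w=ray2w("top",*f(*q),z=z);print(nm,np.round(w,4),np.round(Rz.T@(w-C)[:2],4))
# side
g=lambda u,v:(250+(u+.5)/7-.5,170+(v+.5)/7-.5)
for nm,q,z in [("plate",(100,487),.008),("plate",(543,632),.008),("plate",(645,525),.008),("capfar+y",(525,512),.05),("capfar -y",(607,447),.05),("box -x -y",(207,310),.05),("box -x +y",(115,388),.05)]:
    w=ray2w("side",*g(*q),z=z);print(nm,np.round(w,4),np.round(Rz.T@(w-C)[:2],4))
E
```

```text
[[ 0.6283 -0.1106  0.008 ]
 [ 0.5813 -0.1856  0.008 ]
 [ 0.4138 -0.0823  0.008 ]
 [ 0.4604 -0.0069  0.008 ]]
0.08852022757062877
0.19675768695519114
0.08860804705428504
0.1973551912584692
ctr [ 0.52096417 -0.09636409  0.008     ]
yaw 148.33415165161907
cap near L [ 0.4955 -0.0448  0.05  ] [ 0.0488 -0.0305]
cap near R [ 0.4651 -0.0973  0.05  ] [0.0471 0.0301]
cap far L [ 0.4687 -0.0251  0.05  ] [ 0.0819 -0.0332]
cap far R [ 0.4333 -0.0784  0.05  ] [0.0841 0.0307]
box far -x R [ 0.5861 -0.1789  0.05  ] [-0.0987  0.0361]
box -x L [ 0.6233 -0.1183  0.05  ] [-0.0987 -0.0351]
port tip [ 0.6255 -0.1582  0.03  ] [-0.1214 -0.0023]
plate [ 0.629  -0.1013  0.008 ] [-0.0946 -0.0525]
plate [4.633e-01 1.000e-04 8.000e-03] [ 0.0997 -0.0518]
plate [ 0.4182 -0.0745  0.008 ] [0.0989 0.0354]
capfar+y [ 0.4705 -0.0148  0.05  ] [ 0.0858 -0.0429]
capfar -y [ 0.4363 -0.0618  0.05  ] [0.0902 0.0151]
box -x -y [ 0.5876 -0.171   0.05  ] [-0.0959  0.0285]
box -x +y [ 0.6226 -0.106   0.05  ] [-0.0915 -0.0452]
```

```bash
python3 - <<'E'
from h import *
from scipy.spatial.transform import Rotation as Ro
o=bot.get_obs();print(np.round(Ro.from_quat(o['tool_rot']).as_matrix(),3))
b=np.load("top0.npz");d=b['d']
for nm,u,v in [("wash",256,122),("washbase",250,135),("redvial",173,273),("bluevial",208,155),("box c1",300,300),("box c2",285,343),("box c3",360,410),("box c4",405,213),("box c5",474,270),("gauge?",362,140),("boxcorner front",303,310),("pad",205+318/6,170+212/6),("deck",205+260/6,170+150/6),("cap",205+140/6,170+420/6),("foot",205+100/6,170+450/6)]:
    v,u=int(round(v)),int(round(u));w=d[v-1:v+2,u-1:u+2];print(nm,np.round(w.min(),3),np.round(ray2w("top",u,v,d=np.median(w)),3))
a=np.load("side0.npz");d=a['d']
for nm,u,v in [("deck",250+200/7,170+360/7),("cap top",250+490/7,170+490/7),("pad",250+285/7,170+170/7),("cap side",250+490/7,170+540/7)]:
    v,u=int(round(v)),int(round(u));print(nm,np.round(d[v,u],3),np.round(ray2w("side",u,v,d=d[v,u]),3))
E
```

```text
[[-0.001 -0.897  0.441]
 [-0.002  0.441  0.897]
 [-1.    -0.    -0.002]]
wash 1.104 [ 0.778 -0.12   0.153]
washbase 1.154 [ 0.757 -0.102  0.092]
redvial 1.186 [0.387 0.116 0.052]
bluevial 1.203 [0.711 0.017 0.051]
box c1 1.192 [ 0.302 -0.233  0.027]
box c2 0.983 [ 0.243 -0.179  0.249]
box c3 0.97 [ 0.094 -0.344  0.261]
box c4 0.992 [ 0.535 -0.46   0.262]
box c5 0.986 [ 0.402 -0.613  0.266]
gauge? 1.146 [ 0.735 -0.4    0.116]
boxcorner front 1.066 [ 0.299 -0.23   0.156]
pad 0.0 [ 0.565 -0.121  0.151]
deck 1.242 [ 0.601 -0.091  0.001]
cap 1.194 [ 0.474 -0.035  0.05 ]
foot 1.233 [ 0.459 -0.015  0.008]
deck 1.294 [ 0.588 -0.128  0.05 ]
cap top 1.206 [ 0.481 -0.03   0.049]
pad 1.25 [ 0.555 -0.123  0.135]
cap side 1.213 [ 0.48  -0.028  0.029]
```

step_arm:
  series:
    - {"x":18,"y":-28,"z":3,"twist":-5.5,"jaw":0}
    - {"x":18,"y":-28,"z":3,"twist":-5.5,"jaw":0}
    - {"x":18,"y":-28,"z":3,"twist":-5.5,"jaw":0}
    - {"x":18,"y":-28,"z":3,"twist":-5.5,"jaw":0}
    - {"x":37,"y":-58.5,"z":3,"twist":-5.5,"jaw":0}
    - {"x":37,"y":-58.5,"z":3,"twist":-5.5,"jaw":0}
    - {"x":37,"y":-58.5,"z":3,"twist":-5.5,"jaw":0}
    - {"x":37,"y":-58.5,"z":3,"twist":-5.5,"jaw":0}
    - {"x":37,"y":-58.5,"z":3,"twist":-5.5,"jaw":0}
    - {"x":37,"y":-58.5,"z":3,"twist":-5.5,"jaw":0}

```text
clock: 0.93
eef_pos: [0.4435, 0.0953, 0.2527]
tool_rot: [-0.345, 0.618, 0.344, 0.617]
ft_force: [0.6, 0.9, -0.0]
grip_width: 0.0005
```

step_arm:
  series:
    - {"x":15,"y":-23.6,"z":0,"jaw":0}
    - {"x":15,"y":-23.6,"z":0,"jaw":0}
    - {"x":15,"y":-23.6,"z":0,"jaw":0}
    - {"x":15,"y":-23.6,"z":0,"jaw":0}
    - {"x":15,"y":-23.6,"z":0,"jaw":0}
    - {"x":15,"y":-23.6,"z":0,"jaw":0}
    - {"x":15,"y":-23.6,"z":0,"jaw":0}
    - {"x":15,"y":-23.6,"z":0,"jaw":0}
    - {"x":15,"y":-23.6,"z":0,"jaw":0}

```text
$.series[0]: bad value
```

```bash
cat >> h.py <<'E'
from scipy.spatial.transform import Rotation as Ro
def wsnap(fn):
    o=bot.get_obs();p,d=bot.camera("wrist");cv2.imwrite(fn,p[:,:,::-1]);np.savez("w.npz",p=p,d=d,pos=o['eef_pos'],q=o['tool_rot']);return o
def wpix(u,v,z=None,d=None):
    a=np.load("w.npz");i=bot.camera_info("wrist");K=i['camera_matrix'];M=i['mount']
    x,y=(u-K[0,2])/K[0,0],(v-K[1,2])/K[1,1];th=np.hypot(x,y)
    r=np.array([np.sin(th)*x/th,np.sin(th)*y/th,np.cos(th)])
    if d is not None:r=r/r[2]
    R=Ro.from_quat(a['q']).as_matrix()
    C=R@M[:3,3]+a['pos'];w=R@M[:3,:3]@r
    s=d if d is not None else (z-C[2])/w[2]
    return C+s*w
E
python3 - <<'E'
from h import *
o=wsnap("pics/w1.png");print(o['eef_pos'],o['ft_force'])
p,d=bot.camera("side");crop(p,"pics/s2.png",220,120,360,270,5)
E
```

```text
[0.44349269 0.09534462 0.25267117] [ 0.63894301  0.93388866 -0.01536073]
```

View pics/w1.png

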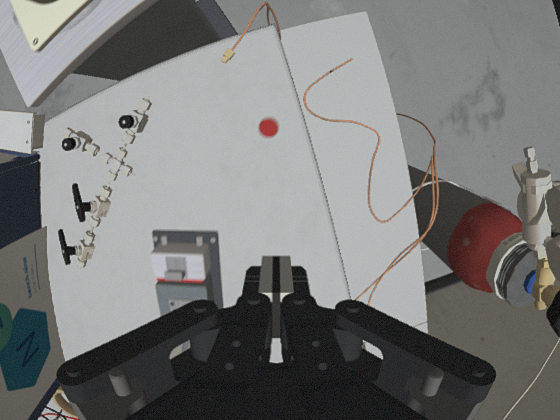

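View pics/s2.png

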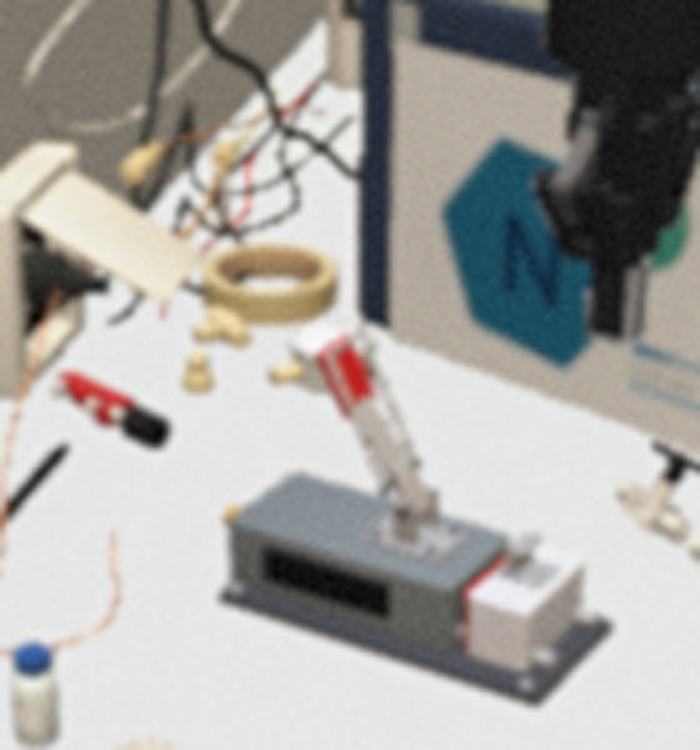

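```bash
python3 - <<'E'
from h import *
for u,v,z in((153,232,.008),(217,231,.008),(155,246,.05),(203,244,.05),(268,128,.052)):print(np.round(wpix(u,v,z=z),4))
E
```

```text
[ 0.4188 -0.0837  0.008 ]
[ 0.4633 -0.0068  0.008 ]
[ 0.4303 -0.0694  0.05  ]
[ 0.459  -0.0153  0.05  ]
[0.3874 0.1193 0.052 ]
```

step_arm:
  series:
    - {"x":15,"y":-23.6,"z":0,"twist":0,"jaw":0}
    - {"x":15,"y":-23.6,"z":0,"twist":0,"jaw":0}
    - {"x":15,"y":-23.6,"z":0,"twist":0,"jaw":0}
    - {"x":15,"y":-23.6,"z":0,"twist":0,"jaw":0}
    - {"x":15,"y":-23.6,"z":0,"twist":0,"jaw":0}
    - {"x":15,"y":-23.6,"z":0,"twist":0,"jaw":0}
    - {"x":15,"y":-23.6,"z":0,"twist":0,"jaw":0}
    - {"x":15,"y":-23.6,"z":0,"twist":0,"jaw":0}
    - {"x":15,"y":-23.6,"z":0,"twist":0,"jaw":0}

```text
clock: 1.78
eef_pos: [0.5956, -0.1442, 0.2504]
tool_rot: [-0.341, 0.621, 0.341, 0.618]
ft_force: [0.0, 0.9, -0.8]
grip_width: -0.0001
```

```bash
python3 - <<'E'
from h import *
o=wsnap("pics/w2.png");print(o['eef_pos'],o['ft_force'])
p,d=bot.camera("side");crop(p,"pics/s3.png",220,120,360,270,5)
E
```

```text
[ 0.59556546 -0.14419289  0.25040309] [ 0.01684573  0.8924633  -0.81904953]
```

View pics/w2.png

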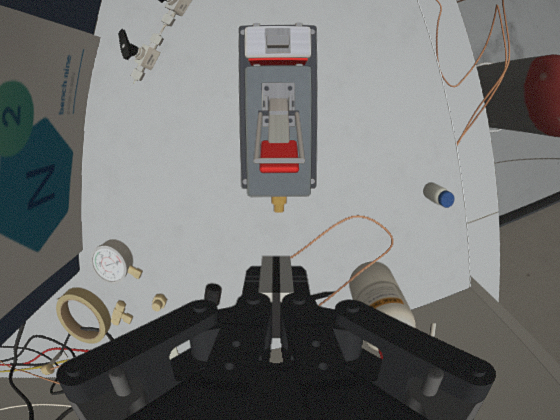

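View pics/s3.png

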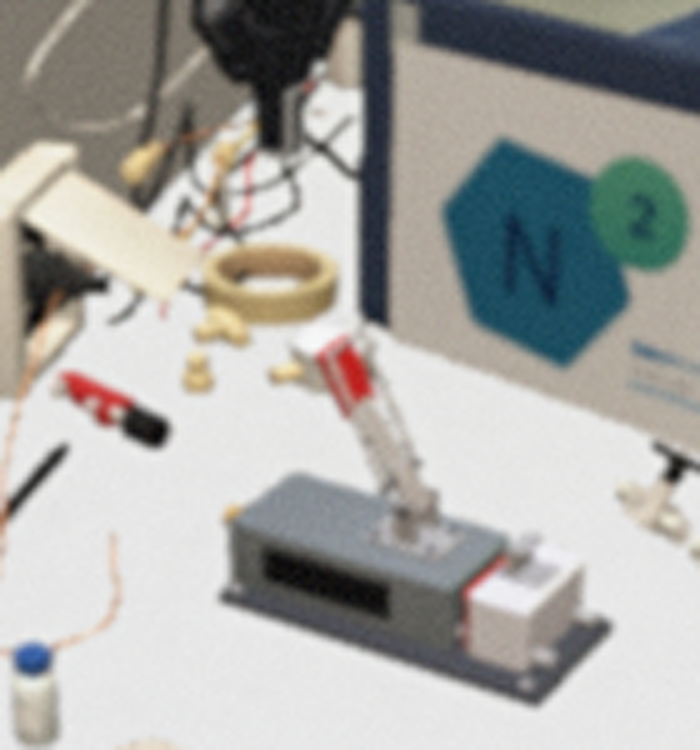

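```bash
python3 - <<'E'
from h import *
a=np.load("w.npz");print(np.degrees(Ro.from_quat(a['q']).as_matrix()[:,1:]).round(1), np.degrees(np.arctan2(*Ro.from_quat(a['q']).as_matrix()[[1,0],1])))
c=[wpix(u,v,z=z) for u,v,z in((241,188,.008),(316,187,.008),(313,25,.008),(239.5,27,.008))]
print(np.round(c,4));C=np.mean(c,0);ax=(c[3]-c[0]+c[2]-c[1]);yaw=np.arctan2(ax[1],ax[0]);print(C,np.degrees(yaw))
e=np.array([np.cos(yaw),np.sin(yaw)]);n=np.array([-e[1],e[0]])
for nm,u,v,z in[("deck -x",246.5,195,.05),("deck -x",311,195,.05),("port",279,211,.03),("cap far",245,27,.05),("hook",278,30,.068),("pad bottom edge",280,172,.14),("bar",279,162,.15),("boxend",280,65,.05)]:
    w=wpix(u,v,z=z);q=(w-C)[:2];print(nm,np.round(w,4),np.round([q@e,q@n],4))
d=a['d']
for u,v in((280,171),(280,155),(280,148),(279,130),(260,180),(255,35),(276,262),(380,300),(110,262)):print(u,v,d[v,u],np.round(wpix(u,v,d=d[v,u]),3))
p=a['p'];crop(p,"pics/w2c.png",225,10,335,220,3)
E
```

```text
[[-48.4  30.6]
 [ 30.6  48.4]
 [  0.1  -0.2]] 147.6785619940359
[[ 0.5835 -0.1883  0.008 ]
 [ 0.6311 -0.1104  0.008 ]
 [ 0.4618 -0.0097  0.008 ]
 [ 0.4179 -0.0838  0.008 ]]
[ 0.52356644 -0.09804506  0.008     ] 148.4921650368535
deck -x [ 0.5878 -0.1785  0.05  ] [-0.0968  0.035 ]
deck -x [ 0.6253 -0.119   0.05  ] [-0.0977 -0.0353]
port [ 0.6273 -0.1613  0.03  ] [-0.1215 -0.0002]
cap far [ 0.4339 -0.0813  0.05  ] [0.0852 0.0326]
hook [ 0.4598 -0.0571  0.068 ] [ 0.0758 -0.0016]
pad bottom edge [ 0.5723 -0.1265  0.14  ] [-0.0565 -0.0012]
bar [ 0.5639 -0.1222  0.15  ] [-0.0471 -0.0005]
boxend [ 0.4895 -0.0734  0.05  ] [ 0.042  -0.0032]
280 171 0.24086845 [ 0.57  -0.125  0.154]
280 155 0.24999912 [ 0.561 -0.119  0.141]
280 148 0.25818747 [ 0.557 -0.117  0.131]
279 130 0.27234378 [ 0.545 -0.11   0.112]
260 180 0.3491401 [ 0.582 -0.157  0.049]
255 35 0.30278635 [ 0.448 -0.078  0.05 ]
276 262 0.14337368 [ 0.587 -0.139  0.262]
380 300 0.34157655 [ 0.759 -0.111  0.094]
110 262 0.40076268 [ 0.566 -0.394  0.031]
```

View pics/w2c.png

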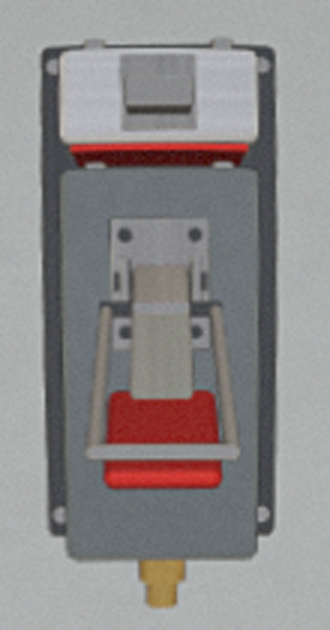

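step_arm:
  series:
    - {"x":0.1,"y":0.1,"z":-4,"twist":0.7,"jaw":0}
    - {"x":0.1,"y":0.1,"z":-8,"twist":0.7,"jaw":0}
    - {"x":0.1,"y":0.1,"z":-12,"twist":0.7,"jaw":0}
    - {"x":0.1,"y":0.1,"z":-12,"twist":0.7,"jaw":0}
    - {"x":-0.8,"y":0.6,"z":-12,"twist":0.7,"jaw":0}
    - {"x":-1.6,"y":1.1,"z":-12,"twist":0.7,"jaw":0}
    - {"x":-2.4,"y":1.6,"z":-12,"twist":0.7,"jaw":0}
    - {"x":-3.3,"y":2.15,"z":-12,"twist":0.7,"jaw":0}
    - {"x":-4.1,"y":2.65,"z":-12,"twist":0.7,"jaw":0}
    - {"x":-4.1,"y":2.65,"z":-12,"twist":0.7,"jaw":0}

```text
clock: 2.72
eef_pos: [0.5539, -0.114, 0.1352]
tool_rot: [-0.348, 0.616, 0.346, 0.616]
ft_force: [-0.0, 0.4, 0.0]
grip_width: 0.0004
```

```bash
cat >> h.py <<'E'
P=np.array([.5215,-.0965,.072]);YAW=np.radians(148.4);E_=np.array([np.cos(YAW),np.sin(YAW)]);N_=np.array([-E_[1],E_[0]])
def rel(w): q=(w-P);return np.round(np.array([q[:2]@E_,q[:2]@N_,q[2]])*1000,1)
E
python3 - <<'E'
from h import *
o=wsnap("pics/w3.png");print(rel(o['eef_pos']),o['ft_force'])
p,d=bot.camera("side");crop(p,"pics/s4.png",220,120,360,270,5)
E
```

```text
[-36.8  -2.1  63.2] [-0.02074417  0.42240524  0.02167848]
```

View pics/w3.png

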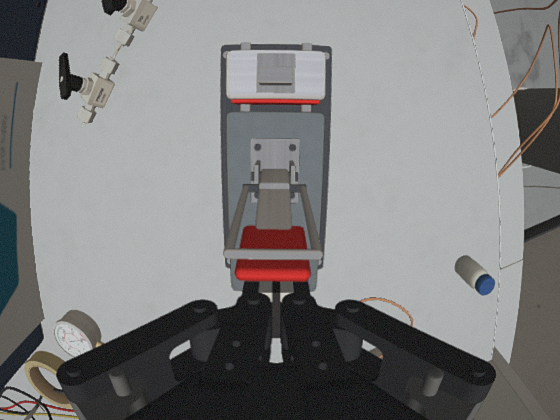

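View pics/s4.png

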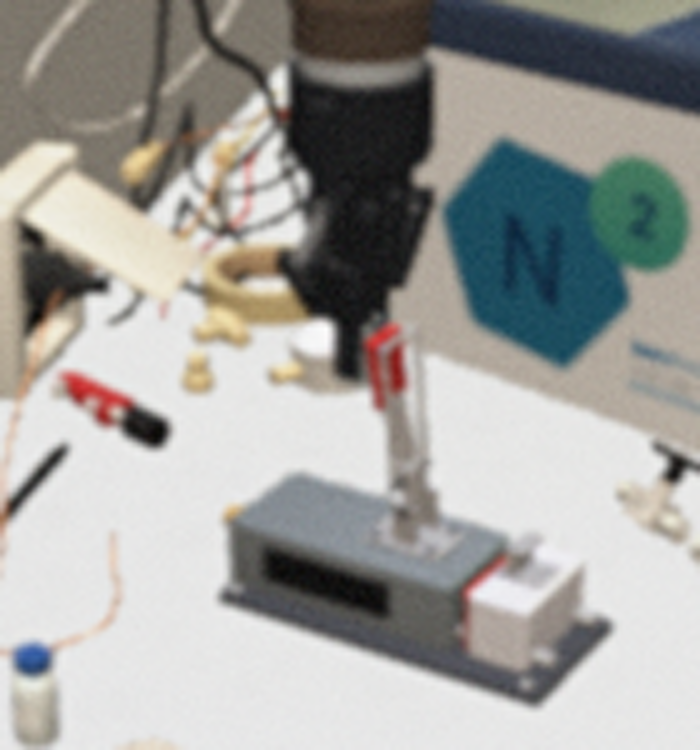

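step_arm:
  series:
    - {"x":-0.8,"y":0.4,"z":-0.5,"twist":0,"jaw":0}
    - {"x":-1.5,"y":0.8,"z":-0.5,"twist":0,"jaw":0}
    - {"x":-2.2,"y":1.2,"z":-0.5,"twist":0,"jaw":0}
    - {"x":-2.8,"y":1.55,"z":-0.5,"twist":0,"jaw":0}
    - {"x":-3.3,"y":1.85,"z":-0.5,"twist":0,"jaw":0}
    - {"x":-3.6,"y":2.0,"z":-0.5,"twist":0,"jaw":0}
    - {"x":-3.6,"y":2.0,"z":-0.5,"twist":0,"jaw":0}

```text
clock: 3.4
eef_pos: [0.5176, -0.0945, 0.1291]
tool_rot: [-0.347, 0.617, 0.346, 0.616]
ft_force: [0.6, 0.6, 0.5]
grip_width: 0.0002
```

```bash
python3 - <<'E'
from h import *
o=wsnap("pics/w4.png");print(rel(o['eef_pos']),o['ft_force'])
p,d=bot.camera("side");crop(p,"pics/s5.png",220,120,360,270,5)
E
```

```text
[ 4.4  0.4 57.1] [0.56532909 0.60575738 0.51770176]
```

View pics/w4.png

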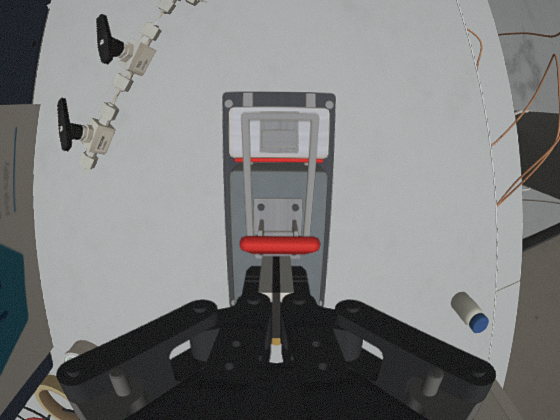

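View pics/s5.png

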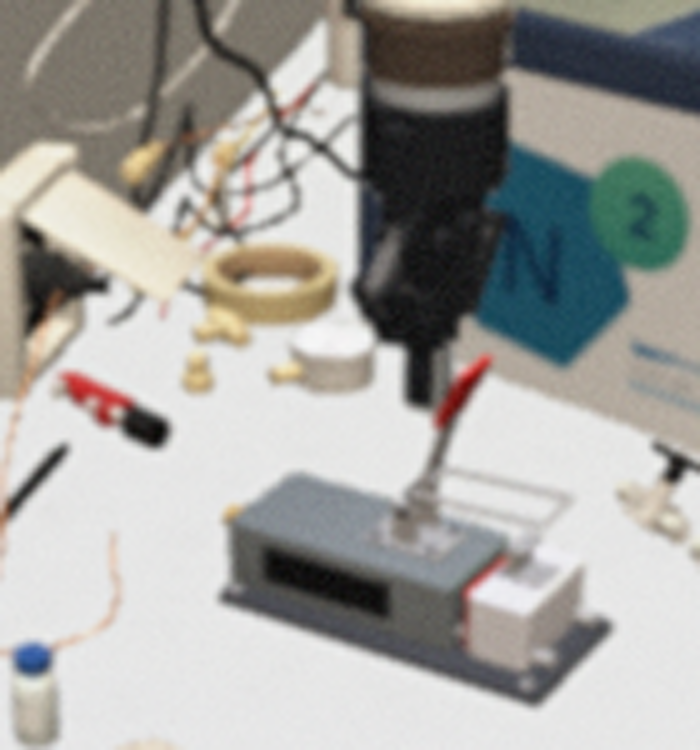

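step_arm:
  series:
    - {"x":0,"y":0,"z":0,"twist":0,"jaw":0}
    - {"x":0,"y":0,"z":0,"twist":0,"jaw":0}
    - {"x":0,"y":0,"z":0,"twist":0,"jaw":0}
    - {"x":0,"y":0,"z":0,"twist":0,"jaw":0}

```text
clock: 3.83
eef_pos: [0.5184, -0.095, 0.1289]
tool_rot: [-0.347, 0.617, 0.345, 0.616]
ft_force: [-0.4, 0.2, 0.4]
grip_width: 0.0
```

```bash
python3 - <<'E'
from h import *
o=wsnap("pics/w5.png");print(rel(o['eef_pos']),o['ft_force'])
p,d=bot.camera("side");a=p;
c=np.hstack([cv2.resize(p[170:270,270:360,::-1],None,fx=4.4,fy=4.4,interpolation=cv2.INTER_CUBIC),cv2.resize(np.load("w.npz")['p'][80:280,200:360,::-1],(352,440),interpolation=cv2.INTER_CUBIC)]);cv2.imwrite("pics/c5.png",c)
E
```

```text
[ 3.4  0.4 56.9] [-0.4230477   0.24373922  0.42294846]
```

View pics/c5.png

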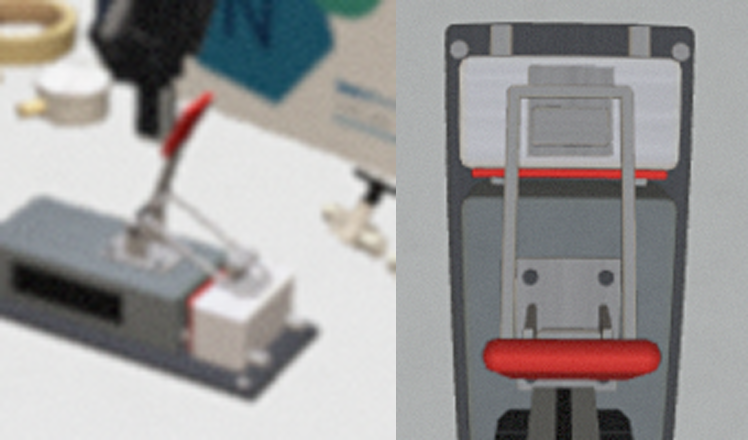

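step_arm:
  series:
    - {"x":1.3,"y":-0.8,"z":0,"twist":0,"jaw":0}
    - {"x":1.3,"y":-0.8,"z":3,"twist":0,"jaw":0}
    - {"x":1.3,"y":-0.8,"z":6.2,"twist":0,"jaw":0}
    - {"x":-1,"y":0.6,"z":6.2,"twist":0,"jaw":0}
    - {"x":-4,"y":2.5,"z":6.2,"twist":0,"jaw":0}
    - {"x":-6.6,"y":4.1,"z":6.2,"twist":0,"jaw":0}
    - {"x":-6.6,"y":4.1,"z":6.0,"twist":0,"jaw":0}
    - {"x":-6.6,"y":4.1,"z":3.5,"twist":0,"jaw":0}
    - {"x":-6.6,"y":4.1,"z":1.1,"twist":0,"jaw":0}
    - {"x":-6.6,"y":4.1,"z":1.1,"twist":0,"jaw":0}

```text
clock: 4.77
eef_pos: [0.4494, -0.0536, 0.1364]
tool_rot: [-0.346, 0.619, 0.347, 0.614]
ft_force: [-1.2, -0.5, -0.8]
grip_width: 0.0001
```

```bash
python3 - <<'E'
from h import *
o=wsnap("pics/w6.png");print(rel(o['eef_pos']),o['ft_force'])
p,d=bot.camera("side");
c=np.hstack([cv2.resize(p[170:270,270:360,::-1],None,fx=4.4,fy=4.4,interpolation=cv2.INTER_CUBIC),cv2.resize(np.load("w.npz")['p'][80:280,200:360,::-1],(352,440),interpolation=cv2.INTER_CUBIC)]);cv2.imwrite("pics/c6.png",c)
E
```

```text
[83.9  1.3 64.4] [-1.24267148 -0.53822146 -0.7658367 ]
```

View pics/c6.png

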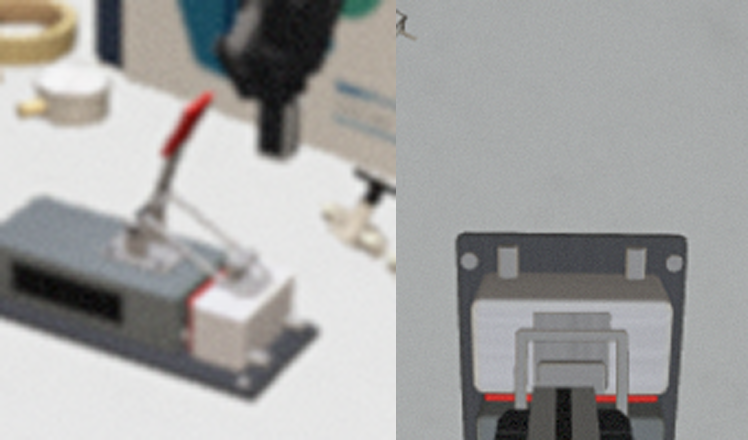

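step_arm:
  series:
    - {"x":1.0,"y":-0.5,"z":0.2,"twist":0,"jaw":0}
    - {"x":2.1,"y":-1.15,"z":0.3,"twist":0,"jaw":0}
    - {"x":3.0,"y":-1.7,"z":0.4,"twist":0,"jaw":0}
    - {"x":3.8,"y":-2.2,"z":0.4,"twist":0,"jaw":0}
    - {"x":4.6,"y":-2.7,"z":0.5,"twist":0,"jaw":0}
    - {"x":5.35,"y":-3.15,"z":0.6,"twist":0,"jaw":0}
    - {"x":6.1,"y":-3.6,"z":0.6,"twist":0,"jaw":0}
    - {"x":6.7,"y":-4.0,"z":0.6,"twist":0,"jaw":0}
    - {"x":6.7,"y":-4.0,"z":0.6,"twist":0,"jaw":0}

```text
clock: 5.62
eef_pos: [0.52, -0.0945, 0.1457]
tool_rot: [-0.347, 0.618, 0.346, 0.616]
ft_force: [-0.4, 1.4, 0.5]
grip_width: -0.0002
```

```bash
cat >> h.py <<'E'
def both(k):
    o=wsnap(f"pics/w{k}.png");print(rel(o['eef_pos']),o['ft_force'].round(1) if hasattr(o['ft_force'],'round') else o['ft_force'],o['clock'])
    p,d=bot.camera("side")
    c=np.hstack([cv2.resize(p[170:270,270:360,::-1],None,fx=4.4,fy=4.4,interpolation=cv2.INTER_CUBIC),cv2.resize(np.load("w.npz")['p'][80:280,200:360,::-1],(352,440),interpolation=cv2.INTER_CUBIC)]);cv2.imwrite(f"pics/c{k}.png",c)
E
python3 -c "
from h import *
both(7)"
```

```text
[ 2.3 -0.9 73.7] [-0.4  1.4  0.5] 5.6167
```

View pics/c7.png

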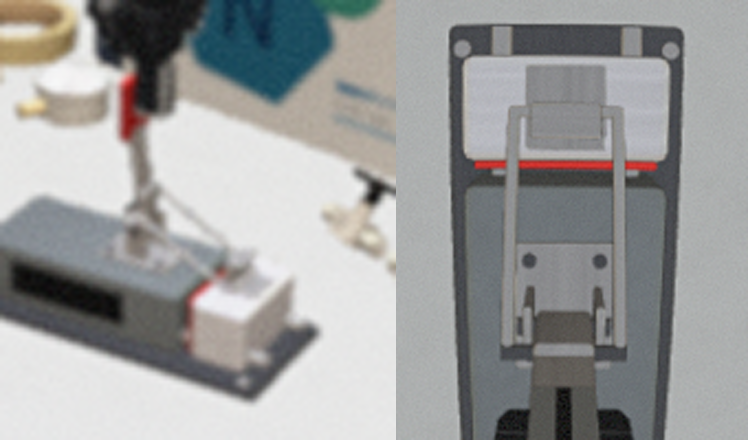

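step_arm:
  series:
    - {"x":0.7,"y":-0.4,"z":-0.1,"twist":0,"jaw":0}
    - {"x":1.4,"y":-0.85,"z":-0.2,"twist":0,"jaw":0}
    - {"x":2.3,"y":-1.4,"z":-0.5,"twist":0,"jaw":0}
    - {"x":3.25,"y":-2.0,"z":-0.9,"twist":0,"jaw":0}
    - {"x":4.1,"y":-2.55,"z":-1.6,"twist":0,"jaw":0}
    - {"x":5.0,"y":-3.1,"z":-2.4,"twist":0,"jaw":0}
    - {"x":5.0,"y":-3.1,"z":-2.4,"twist":0,"jaw":0}

```text
clock: 6.3
eef_pos: [0.5705, -0.1264, 0.1195]
tool_rot: [-0.347, 0.618, 0.345, 0.615]
ft_force: [-0.4, 0.6, -0.7]
grip_width: -0.0004
```

```bash
python3 -c "
from h import *
both(8)"
```

```text
[-57.5  -0.2  47.5] [-0.4  0.6 -0.7] 6.3
```

View pics/c8.png

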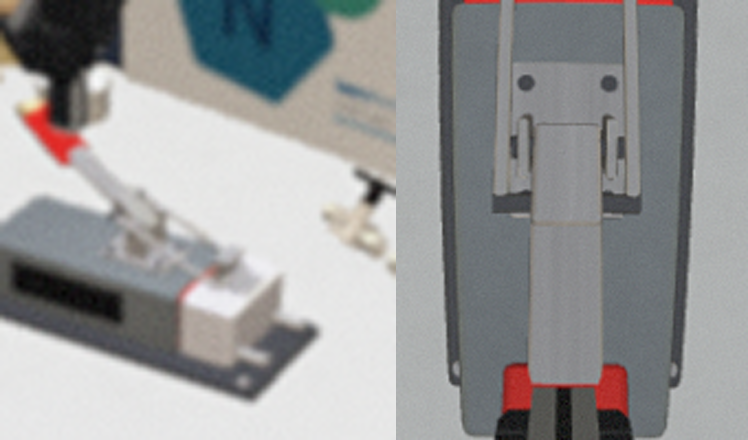

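step_arm:
  series:
    - {"x":0.5,"y":-0.3,"z":-0.5,"twist":0,"jaw":0}
    - {"x":0.8,"y":-0.5,"z":-1.1,"twist":0,"jaw":0}
    - {"x":1.1,"y":-0.7,"z":-1.9,"twist":0,"jaw":0}
    - {"x":1.35,"y":-0.85,"z":-2.65,"twist":0,"jaw":0}
    - {"x":1.5,"y":-0.95,"z":-3.5,"twist":0,"jaw":0}
    - {"x":1.65,"y":-1.0,"z":-4.4,"twist":0,"jaw":0}
    - {"x":1.65,"y":-1.0,"z":-4.9,"twist":0,"jaw":0}
    - {"x":1.65,"y":-1.0,"z":-5.3,"twist":0,"jaw":0}
    - {"x":1.65,"y":-1.0,"z":-5.5,"twist":0,"jaw":0}

```text
clock: 7.15
eef_pos: [0.5856, -0.1356, 0.0666]
tool_rot: [-0.346, 0.618, 0.346, 0.615]
ft_force: [-6.3, 1.2, 15.3]
grip_width: -0.0001
```

```bash
python3 -c "
from h import *
both(9)"
```

```text
[-75.1  -0.2  -5.4] [-6.3  1.2 15.3] 7.15
```

View pics/c9.png

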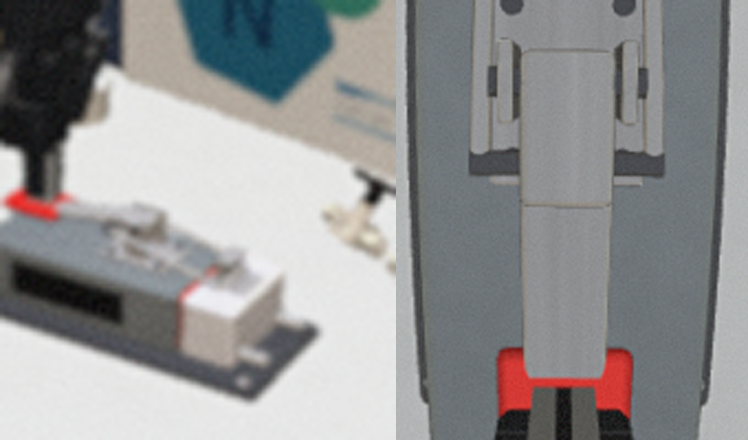

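step_arm:
  series:
    - {"x":0,"y":0,"z":0,"twist":0,"jaw":0}
    - {"x":0,"y":0,"z":1,"twist":0,"jaw":0}
    - {"x":0,"y":0,"z":4,"twist":0,"jaw":0}
    - {"x":0,"y":0,"z":8,"twist":0,"jaw":0}
    - {"x":0,"y":0,"z":12,"twist":0,"jaw":0}
    - {"x":0,"y":0,"z":16,"twist":0,"jaw":0}
    - {"x":0,"y":0,"z":16,"twist":0,"jaw":0}
    - {"x":0,"y":0,"z":16,"twist":0,"jaw":0}

```text
clock: 7.92
eef_pos: [0.5877, -0.1361, 0.2313]
tool_rot: [-0.349, 0.616, 0.343, 0.618]
ft_force: [0.2, 0.7, 0.2]
grip_width: 0.0003
```

```bash
python3 -c "
from h import *
both(10)
a=np.load('w.npz');crop(a['p'],'pics/w10c.png',200,0,360,260,2)
for u,v in [(280,v) for v in range(90,216,12)]:print(u,v,rel(wpix(u,v,d=a['d'][v,u])))
"
```

```text
[-77.2  -1.  159.3] [0.2 0.7 0.2] 7.9167
280 90 [ 20.1  -4.  -19.8]
280 102 [  8.2  -4.  -18.8]
280 114 [-3.6 -3.8  3.5]
280 126 [-14.5  -3.9   4.5]
280 138 [-25.5  -3.9   4.7]
280 150 [-37.1  -4.1  -0.5]
280 162 [-48.8  -4.1  -2.3]
280 174 [-60.5  -4.2  -3.6]
280 186 [-72.5  -4.3  -4.5]
280 198 [-84.5  -4.4  -4.5]
280 210 [-97.3  -4.5  -6.4]
```

View pics/c10.png

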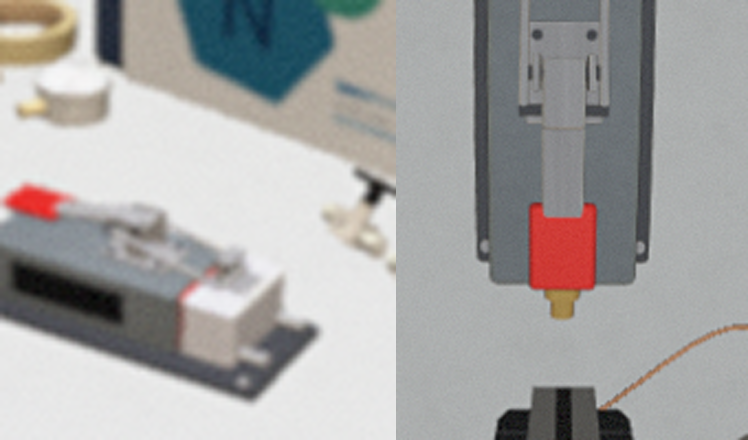

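View pics/w10.png

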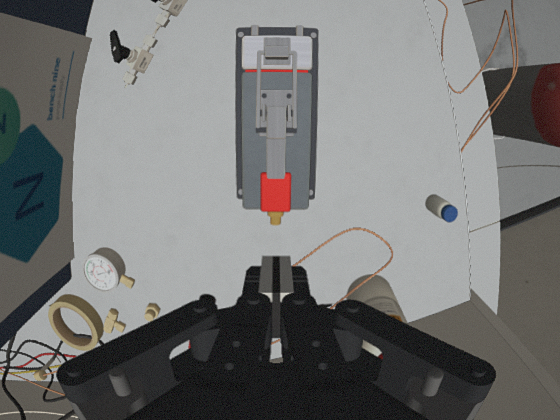

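step_arm:
  series:
    - {"x":-3,"y":1.9,"z":0,"twist":0,"jaw":0}
    - {"x":-6,"y":3.7,"z":0,"twist":0,"jaw":0}
    - {"x":-9,"y":5.5,"z":0,"twist":0,"jaw":0}
    - {"x":-9,"y":5.5,"z":0,"twist":0,"jaw":0}
    - {"x":-9,"y":5.5,"z":0,"twist":0,"jaw":0}
    - {"x":-9,"y":5.5,"z":0,"twist":0,"jaw":0}
    - {"x":-9,"y":5.5,"z":0,"twist":0,"jaw":0}

```text
clock: 8.6
eef_pos: [0.4961, -0.0809, 0.2262]
tool_rot: [-0.346, 0.618, 0.346, 0.615]
ft_force: [-0.4, -1.0, 0.2]
grip_width: 0.0
```

```bash
python3 -c "
from h import *
both(11)
a=np.load('w.npz');crop(a['p'],'pics/w11c.png',220,80,340,270,3)
p,d=bot.camera('side');crop(p,'pics/s11.png',250,170,360,270,7)
"
```

```text
[ 29.8   0.  154.2] [-0.4 -1.   0.2] 8.6
```

View pics/w11c.png

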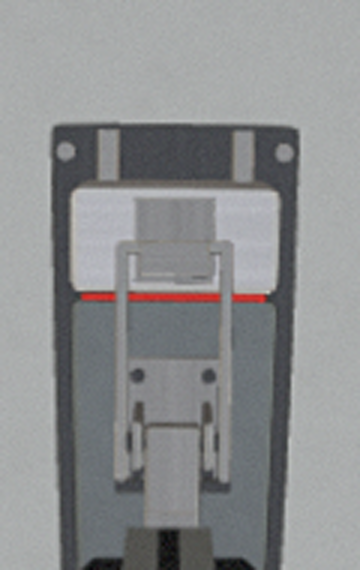

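View pics/s11.png

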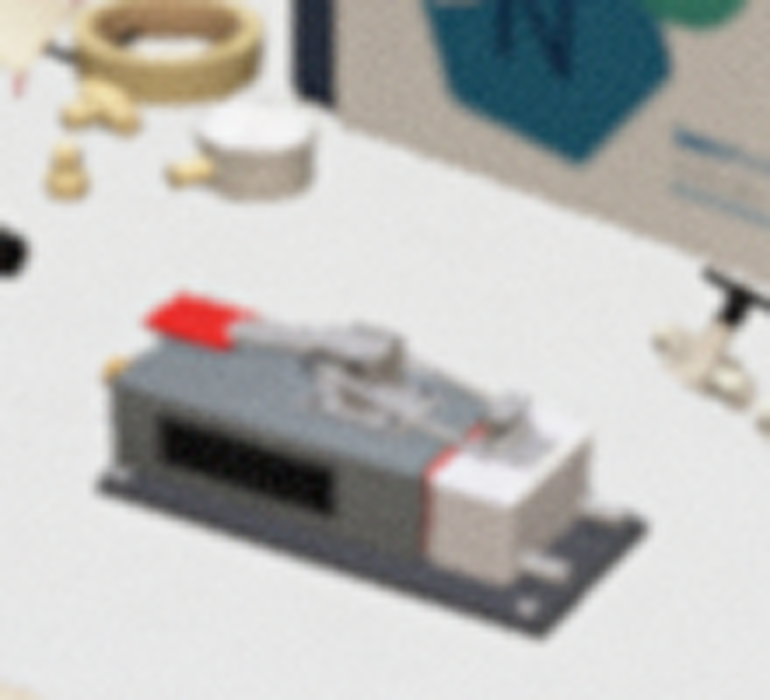

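```bash
python3 -c "
from h import *
print(bot.job_done())"
```

```text
the job is handed in; nothing more can be done
None
```

The draw latch is closed and the job is handed in, at about 8.7 s on the robot's clock. I threw the lever over towards the cap with closed fingers from behind, and the loop fell and landed behind the hook. I then crossed over to the cap side and pressed the red pad back and down to its flat stop. The last press read about 15 N upwards at the wrist.

Checks after lifting clear:
- **Lever:** it stayed flat with nothing touching it; its pad face reads about 4.5 mm below the hinge, against the 5 mm given for flat.
- **Loop and cap:** the bar sits under the hook's lip. The cap moved about 6 mm, by pixel scale, up to the cell. A thin red line, 2–3 mm wide, still shows at the joint. I take it to be the gasket, since the dark gap seen before has gone, but I did not measure the closed position more precisely.
- **Other items:** I touched none of them. The gauge looks the same in the last side picture. The blue vial and wash bottle look undisturbed in the last wide wrist picture; I did not take a closing picture of the red vial. The hand stayed well clear of all four.

The side and top cameras disagreed on the cell's position by up to about 8 mm. I used the top and wrist views, which agreed to about 3 mm.

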